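# Tip the loose buttons out of the flap caddy

### The arm

A 7-joint arm with a two-finger parallel gripper is mounted at the origin on the work surface. World frame = base frame: x ahead of the robot, y to its left, z up, the work surface at z = 0. Lengths are in m, angles in rad, forces in N, time in s.
With the tool pointing down it reaches from about 0.4 to 0.875 m from the base axis. Payload 19.3 kg.
Tool frame: the origin (TCP) lies midway between the tips of the shut fingers; the grasp point (between the pads) lies 19 mm behind it; z points along the fingers, y is the line along which they close (so a half turn about z gives the same grasp; the last joint's range is limited). The gripper opens to 85 mm and grips with 20 to 120 N. Pads are 22 mm wide; open, the fingers measure 114 mm over their backs; the gripper's body (76 mm by 85 mm) begins 54 mm behind the grasp point. The pads swing forward as they close: fully open they stand 13 mm farther back than shut.
Start: joints at [1.256, 0.521, -0.036, 1.599, 0.021, 1.021, -0.113], TCP at [0.151, -0.606, 0.231] pointing down, gripper open.
Joint ranges: [-2.91, 2.91], [-0.3, 2.13], [-1.5, 1.42], [0.17, 2.43], [-1.26, 4.41], [0.16, 1.93], [-2.52, 2.52]. Speed limits (rad/s): [1.89, 1.89, 2.39, 2.39, 3.01, 3.01, 3.01].

### API

Orientations are given as [roll, pitch, yaw] about the fixed x, y, z axes, in that order (R = Rz(yaw) Ry(pitch) Rx(roll)).
In Python, from workcell import bot gives the robot as it stands.
- The arm moves only by the tool move_arm, never from a script. Its argument "moves" is a list that holds one entry, the list of rows, each a list of 7 numbers: the opening, from 0 (shut) to 1 (fully open), then the shift along the tool's x, y, z in units of 1000 mm (1.0 is 1000 mm), then the turn, a rotation vector about the tool's x, y, z in units of 2 pi rad (1.0 is 2 pi rad). A call has 1 to 5 rows; each row is the pose to reach, as a shift and turn from the pose commanded when the call began, along the tool's axes at that moment, turning the shorter way round; what a row does not reach only later rows make up. A row lasts 1/10 s, in which the tool goes at most 50 mm and 8.59 degrees, less where a joint would pass 70% of its speed; a pose out of reach is approached as far as the arm can. A call with a number of a shift or a turn outside -1 to 1 is refused whole. A call with a gripper value outside its range is refused whole. The fingers move at their own pace and stop on an object; "force" is the grip in N (left out, the last holds). Time passes only in rows, so rows that repeat a pose let the fingers close. It gives the time, the measured TCP pose, the force, the opening and the grip force at its end, in the units of the state.
- bot.observe(): the state, without advancing time (a new reading comes with each control period).
- bot.grab_frame(name): name is "scene" or "top" or "wrist"; returns the picture (400x640x3 uint8, red, green, blue); there is no depth.
- bot.camera_params(name): a dict with "vertical_fov" (degrees; the focal length in pixels is half the picture's height over the tangent of half this angle, whatever the lens; pixels are square), "cx", "cy" (the principal point, pixels), "R" (3x3) and "t" (3): a world point X has camera coordinates R X + t. Camera axes: x right, y down, z forward; pixel columns grow to the right and rows downward; lengths in m; the calibration is good to about 2 mm. A picture is of the moment at which its call begins: read the wrist's pose just before it. camera_params takes no time and is no camera call; for the wrist camera it gives the pose at the moment of the call.
- bot.job_done(): hands the job in; it is judged then, once.
The state is a dict: "clock": time; "qpos": joint angles; "qd": joint speeds; "joint_efforts": joint torques, N m; "position": TCP position; "tool_rot": TCP orientation; "force": force on the tool from outside, world axes, zero at the start; "moment": the same for the moment, N m; "grip_width": finger opening in m; "finger_force": force on a finger pad.
Only numpy, scipy, OpenCV 4.12 (cv2) and the standard library are available. Lean on these libraries where they do the work, as an engineer would, in place of code of your own. Each camera call takes 0.05 s, during which the arm holds its last target. There are 200 camera calls.

### The job

Pick up the pine caddy with the free-hanging end flap (not the latched box) by the rail on its top and, holding it low over the metal parts tray, tip it flap end down just until the flap swings open and both button caps slide out into the tray, never past a right angle. Then set the empty caddy back upright where it stood and let go, and leave the latched box where it is.

Things in the scene. Friction and masses are not known exactly. Their poses are not given: they have to be found in the camera images.
- caddy_grip (a point): Tip-out caddy: pine box 110 (x) x 74 (y) x 50 mm tall, about 0.25 kg, its roof a strip with an open slot on either side; on it a pine grip rail 70 mm long (x), 16 mm thick (y), 50 to 90 mm above the underside. This point: centre of the rail, 74 mm above the underside, which stands on the desk (height 0). Axes: the caddy's, z up, mouth at -x, at first towards the robot within 30 degrees.
- caddy_mouth (a point): Middle of the caddy's lower mouth edge, 55 mm to -x of and 74 mm below caddy_grip. The whole -x end is closed by a 43 mm tall, 5 mm pine flap hinged at its top; it hangs shut by its weight and swings freely outwards as this end is tipped down, then reaching 105 mm below caddy_grip. Inside 64 mm wide, floor level; tipped 40 to 60 degrees the caps slide out, roughly below caddy_grip.
- key_a_center (a point): First square grey button cap, 20 x 20 x 10 mm, 15 g, lying loose on the floor inside the caddy; this point is its centre.
- key_b_center (a point): Second button cap, the same as the first; its centre.
- tray: Open aluminium parts tray, fixed to the desk, 170 (x) x 140 (y) x 28 mm tall, walls and floor 4 mm; origin at the centre of its underside, z up.
- latched_center (a point): The other pine box, to be left alone: the same size and rail, but with a wooden lid fastened by a chrome hook-and-eye latch and no flap; this point is in its middle, 25 mm above the desk.
Mind the look-alikes: they are no part of the job. Leave any purple look-alike of the part that bears caddy_grip alone.

How it is judged:
On the way, in this order (a step that is already met when the one before it is completed fails the run):
1. the caddy is held low over the tray (its rail less than 250 mm above the desk and within 130 mm of the tray's centre) and tipped by more than 17 degrees (horizontal distance between caddy_grip and tray below 0.13 m and height (world z) of caddy_grip between 0.09 and 0.25 m and angle between caddy_grip's own z axis and vertical above 0.3 rad), for 0.05 s.
2. both button caps lie in the tray (x of key_a_center in the frame of tray between -0.081 and 0.081 m and y of key_a_center in the frame of tray between -0.066 and 0.066 m and z of each of key_a_center, key_b_center in the frame of tray below 0.03 m and x of key_b_center in the frame of tray between -0.081 and 0.081 m and y of key_b_center in the frame of tray between -0.066 and 0.066 m), for 0.2 s.
At the end, for the whole second after the job is handed in: Both button caps lie inside the tray (within its walls, below 30 mm), and the caddy stands upright (within 6 degrees) on the desk within 40 mm of where it stood at the start (all of step 2 and distance of caddy_grip from where it was at the start of the episode below 0.04 m and angle between caddy_grip's own z axis and vertical below 0.1 rad); the robot touches nothing.
It fails at once if the caddy is tipped past a right angle (more than 95 degrees) (angle between caddy_grip's own z axis and vertical above 1.66 rad).
It fails at once if the latched box is moved by more than 30 mm (distance of latched_center from where it was at the start of the episode above 0.03 m).
It also fails if it takes over 54 s, if anything falls off the work surface, if the arm or the gripper's body presses on something with over 40 N, if the wrist force passes 120 N, or if a joint passes its speed limit or range.

## Working session

There is one attempt and no reset: what is moved stays moved. The work goes in short steps, Python scripts to look and compute and a tool call to move; the robot and the scene stay as the last step left them, time stands still between calls to the robot, and variables do not carry over. Pictures are saved under pics/ and viewed, at most 10 in all, crops included, and the job is handed in when it is done.

Besides the shell and the picture viewer there is one more tool, called after "Call:" as a command line: name --argument value ..., lists and objects as JSON in quotes. move_arm: Moves the arm, as the interface text tells. Shifts and turns lie within -1 to 1; 1 stands for 1000 mm of shift or 2 pi rad of turn. Its arguments: {"type":"object","properties":{"moves":{"type":"array"},"force":{"type":"number"}},"required":["moves"]}

```bash
mkdir -p pics; python3 - <<'E'
from workcell import bot
import cv2,numpy as np
for n in("scene","top"):
    f=bot.grab_frame(n);cv2.imwrite(f"pics/{n}0.png",f[:,:,::-1])
    p=bot.camera_params(n);print(n,p)
s=bot.observe();print(s["clock"],s["position"],s["tool_rot"],s["grip_width"])
E
```

```text
scene {'vertical_fov': 56.70439158060767, 'cx': 313.8488581030621, 'cy': 193.98035598878127, 'R': array([[ 0.49600772,  0.86830949,  0.00386781],
       [ 0.63210508, -0.35801863, -0.687216  ],
       [-0.59533143,  0.34330931, -0.72644285]]), 't': array([-0.21336798, -0.34830922,  1.4286493 ])}
top {'vertical_fov': 43.07716390376617, 'cx': 321.94360728784847, 'cy': 200.69347390186314, 'R': array([[-0.02875422, -0.99958482,  0.00184052],
       [-0.9915724 ,  0.02829095, -0.12642703],
       [ 0.12632247, -0.00546032, -0.9919742 ]]), 't': array([-0.05060756,  0.57266709,  1.14091154])}
0.1 [ 0.15138538 -0.60608744  0.23080963] [-3.14062652e+00  6.09064936e-05  2.44769157e-01] 0.08563094256136491
```

View pics/scene0.png

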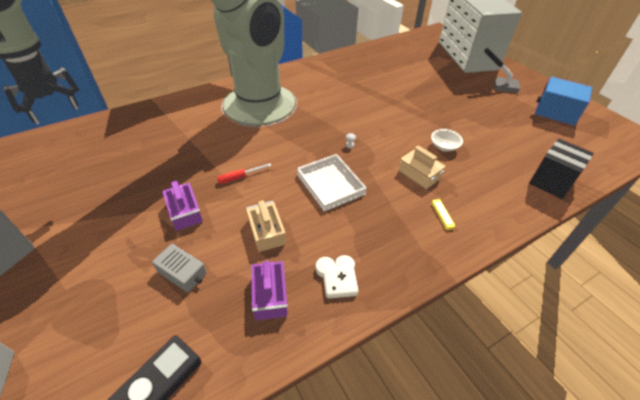

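View pics/top0.png

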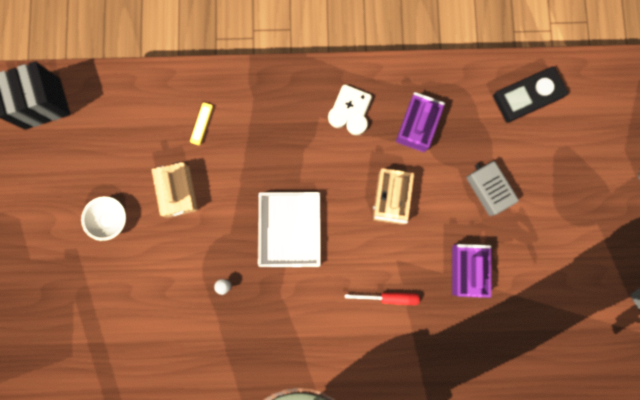

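The scene has four railed boxes. Two are purple look-alikes, at top-view (422,122) and (473,270). Two are pine: top (394,195)/scene (266,225) shows open slots beside its rail, and top (175,190)/scene (422,167) has a solid lid. The slotted one fits the caddy, so I'll confirm it in a crop.

```bash
cat > h.py <<'E'
import numpy as np,cv2
from scipy.optimize import least_squares
def K(p,h=400):
    f=h/2/np.tan(np.radians(p["vertical_fov"])/2);return f
def ray(p,uv):
    f=K(p);d=np.array([(uv[0]-p["cx"])/f,(uv[1]-p["cy"])/f,1]);R=np.array(p["R"]);return -R.T@p["t"],R.T@d
def atz(p,uv,z):
    c,d=ray(p,uv);return c+d*(z-c[2])/d[2]
def tri(vs):
    A=np.zeros((3,3));b=np.zeros(3)
    for p,uv in vs:
        c,d=ray(p,uv);d=d/np.linalg.norm(d);M=np.eye(3)-np.outer(d,d);A+=M;b+=M@c
    return np.linalg.solve(A,b)
E
python3 - <<'E'
import cv2,numpy as np
s=cv2.imread("pics/scene0.png");t=cv2.imread("pics/top0.png")
def c(im,x,y,w=76,h=60,k=5): return cv2.resize(im[y:y+h,x:x+w],None,fx=k,fy=k,interpolation=cv2.INTER_CUBIC)
a=np.hstack([c(s,230,195),c(s,384,140)]);b=np.hstack([c(t,356,165),c(t,137,160)])
cv2.imwrite("pics/crop0.png",np.vstack([a,b])[:600])
E
```

```text
(no output)
```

View pics/crop0.png

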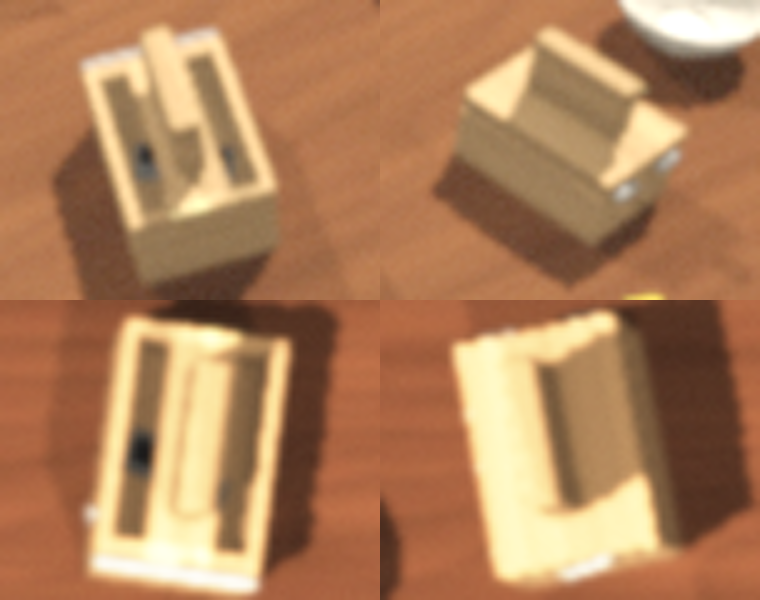

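The crop confirms it. The left pine box (top 394,195) has open slots with caps visible inside and a white hinge bar at its -x end. The right one (top 175,190) has chrome latch parts and a solid lid.

```bash
python3 - <<'E'
from workcell import bot
from h import *
T=bot.camera_params("top");S=bot.camera_params("scene")
a=tri([(T,(398,176.4)),(S,(266.8,220))]);b=tri([(T,(395.6,207.4)),(S,(261.4,201.4))])
print(a,b,(a+b)/2,np.degrees(np.arctan2(*(a-b)[[1,0]])),np.linalg.norm(a-b))
cs=[(125,318),(290,340),(260,583),(92,572)]
P=[atz(T,(356+x/5,165+(y-300)/5),.05) for x,y in cs];print(np.round(P,3),np.mean(P,0))
for e in((0,3),(1,2)):
    d=P[e[0]]-P[e[1]];print(np.degrees(np.arctan2(d[1],d[0])),np.linalg.norm(d))
tc=[(259,193),(320.5,193),(320.5,266.5),(259,266.5)]
P=[atz(T,c,.028) for c in tc];print(np.round(P,3),np.mean(P,0))
print("tray scene tri",tri([(T,(259,193)),(S,(364.5,185))]),tri([(T,(320.5,266.5)),(S,(298.5,177.5))]))
s=bot.observe();print(s["position"],s["qpos"])
E
```

```text
[ 0.61393226 -0.2386801   0.08856264] [ 0.54618814 -0.22711369  0.08576544] [ 0.5800602  -0.23289689  0.08716404] -9.689067769051107 0.06878133343554914
[[ 0.64  -0.206  0.05 ]
 [ 0.628 -0.282  0.05 ]
 [ 0.516 -0.262  0.05 ]
 [ 0.523 -0.186  0.05 ]] [ 0.57655108 -0.23374949  0.05      ]
-9.763218468011038 0.11921845781002399
-9.876967442839653 0.1139118468789599
[[ 0.594  0.08   0.028]
 [ 0.59  -0.064  0.028]
 [ 0.42  -0.059  0.028]
 [ 0.424  0.082  0.028]] [0.50695788 0.00964813 0.028     ]
tray scene tri [0.59262786 0.07791566 0.03582133] [ 0.42129427 -0.05550562 -0.01494636]
[ 0.15138538 -0.60608744  0.23080963] [ 1.2557872   0.52191629 -0.0363382   1.59994341  0.02119909  1.02108589
 -0.11283774]
```

Call:
move_arm --moves '[[[1, 0.506, -0.258, 0, 0, 0, 0.066], [1, 0.506, -0.258, 0, 0, 0, 0.066], [1, 0.506, -0.258, 0, 0, 0, 0.066], [1, 0.506, -0.258, 0, 0, 0, 0.066], [1, 0.506, -0.258, 0, 0, 0, 0.066]]]' --force 80

```text
clock: 0.6
position: [0.3394, -0.4422, 0.2312]
tool_rot: [-3.141, 0.0, -0.17]
force: [1.0, -0.5, -0.1]
grip_width: 0.0856
finger_force: 0.0
```

```bash
cat >> h.py <<'E'
from scipy.spatial.transform import Rotation as Ro
def delta(bot,P,rpy_deg):
    "shift (m) and turn (2pi) in tool axes from measured pose to target"
    s=bot.observe();R=Ro.from_euler("xyz",s["tool_rot"]);G=Ro.from_euler("xyz",rpy_deg,degrees=True)
    print("t",round(s["clock"],2),"pos",np.round(s["position"],4),"rpy",np.round(np.degrees(s["tool_rot"]),1),"w",round(s["grip_width"],4),"ff",s["finger_force"],"F",np.round(s["force"],1),"q",np.round(s["qpos"],2))
    print("d",np.round(R.inv().apply(np.array(P)-s["position"]),4),np.round((R.inv()*G).as_rotvec()/2/np.pi,4))
E
python3 -c "
from workcell import bot;from h import *
delta(bot,[.58,-.233,.2],[180,0,-9.8])"
```

```text
t 0.6 pos [ 0.3394 -0.4422  0.2312] rpy [-180.     0.    -9.8] w 0.0856 ff 0.0 F [ 1.  -0.5 -0.1] q [ 0.8   0.41  0.01  1.78 -0.01  0.95 -0.93]
d [ 0.2017 -0.2469  0.0312] [-0.      0.      0.0001]
```

Call:
move_arm --moves '[[[1, 0.2, -0.247, 0.03, 0, 0, 0], [1, 0.2, -0.247, 0.03, 0, 0, 0], [1, 0.2, -0.247, 0.03, 0, 0, 0], [1, 0.2, -0.247, 0.03, 0, 0, 0], [1, 0.2, -0.247, 0.03, 0, 0, 0]]]'

```text
clock: 1.1
position: [0.5265, -0.2781, 0.2075]
tool_rot: [-3.142, 0.0, -0.17]
force: [0.6, -0.8, 0.3]
grip_width: 0.0856
finger_force: 0.0
```

```bash
python3 -c "
from workcell import bot;from h import *
delta(bot,[.58,-.233,.2],[180,0,-9.8])"
```

```text
t 1.1 pos [ 0.5265 -0.2781  0.2075] rpy [-180.     0.    -9.7] w 0.0856 ff 0.0 F [ 0.6 -0.8  0.3] q [ 0.41  0.5  -0.04  1.7   0.02  0.94 -1.37]
d [ 0.0451 -0.0535  0.0075] [-0.      0.      0.0002]
```

Call:
move_arm --moves '[[[1, 0.04, -0.047, 0.006, 0, 0, 0], [1, 0.04, -0.047, 0.006, 0, 0, 0], [1, 0.04, -0.047, 0.006, 0, 0, 0]]]'

```text
clock: 1.4
position: [0.5739, -0.2378, 0.2009]
tool_rot: [-3.141, 0.001, -0.166]
force: [-0.8, -0.9, -0.8]
grip_width: 0.0852
finger_force: 0.0
```

```bash
python3 - <<'E'
from workcell import bot;from h import *
delta(bot,[.58,-.233,.2],[180,0,-9.8])
p=bot.camera_params("wrist");f=bot.grab_frame("wrist")
im=f[:,:,::-1].copy();cv2.imwrite("pics/w1.png",im)
c,s=np.cos(np.radians(-9.8)),np.sin(np.radians(-9.8))
F=K(p)
for x in(-.035,.035):
  for y in(-.008,.008):
    X=np.array([.58+c*x-s*y,-.233+s*x+c*y,.09]);q=p["R"]@X+p["t"];print(x,y,F*q[0]/q[2]+p["cx"],F*q[1]/q[2]+p["cy"])
E
```

```text
t 1.4 pos [ 0.5739 -0.2378  0.2009] rpy [-1.799e+02  1.000e-01 -9.500e+00] w 0.0852 ff 0.0 F [-0.8 -0.9 -0.8] q [ 0.33  0.55 -0.05  1.64  0.03  0.96 -1.46]
d [ 0.0053 -0.0058  0.0009] [-0.0002  0.0002  0.0007]
-0.035 -0.008 322.83132389235874 232.8264600574038
-0.035 0.008 304.77061034532363 232.75400143483125
0.035 -0.008 323.3731328485087 153.06586305595357
0.035 0.008 303.9896057496346 152.9878143390261
```

View pics/w1.png

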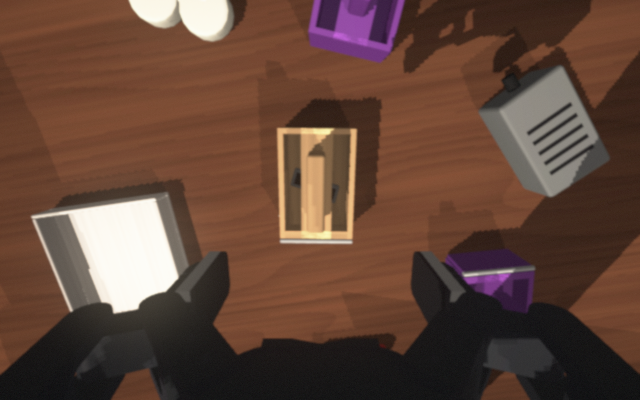

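The rail top spans about cols 306–327 and rows 153–232, so it sits about 3 px (2.5 mm) to -y of the estimate. Its yaw matches. Next I descend and grip.

Call:
move_arm --moves '[[[1, 0.005, -0.003, 0.03, 0, 0, 0], [1, 0.005, -0.003, 0.07, 0, 0, 0], [1, 0.005, -0.003, 0.11, 0, 0, 0], [1, 0.005, -0.003, 0.143, 0, 0, 0], [1, 0.005, -0.003, 0.143, 0, 0, 0]]]'

```text
clock: 1.95
position: [0.5747, -0.2389, 0.0553]
tool_rot: [-3.141, 0.007, -0.172]
force: [-0.6, 0.1, 0.6]
grip_width: 0.0855
finger_force: 0.0
```

```bash
python3 -c "
from workcell import bot;from h import *
delta(bot,[.58,-.2355,.058],[180,0,-9.8])"
```

```text
t 1.95 pos [ 0.5747 -0.2389  0.0553] rpy [-180.     0.4   -9.8] w 0.0855 ff 0.0 F [-0.6  0.1  0.6] q [ 0.33  0.74 -0.04  1.72  0.05  0.69 -1.48]
d [ 0.0047 -0.0042 -0.0028] [-0.      0.001  -0.0001]
```

Call:
move_arm --moves '[[[1, 0.005, -0.004, -0.002, 0, 0, 0], [0, 0.005, -0.004, -0.002, 0, 0, 0], [0, 0.005, -0.004, -0.002, 0, 0, 0], [0, 0.005, -0.004, -0.002, 0, 0, 0], [0, 0.005, -0.004, -0.002, 0, 0, 0]]]' --force 80

```text
clock: 2.45
position: [0.5839, -0.2351, 0.0615]
tool_rot: [3.141, -0.001, -0.17]
force: [-0.1, 0.8, -0.7]
grip_width: 0.0284
finger_force: 0.0
```

Call:
move_arm --moves '[[[0, 0, 0, 0, 0, 0, 0], [0, 0, 0, 0, 0, 0, 0], [0, 0, 0, 0, 0, 0, 0], [0, 0, 0, 0, 0, 0, 0], [0, 0, 0, 0, 0, 0, 0]]]'

```text
clock: 2.95
position: [0.5838, -0.2353, 0.0614]
tool_rot: [3.141, -0.001, -0.17]
force: [-2.1, -0.1, 7.2]
grip_width: 0.0151
finger_force: 79.1
```

```bash
python3 -c "
from workcell import bot;from h import *
delta(bot,[.58,-.2355,.2],[180,0,-9.8])"
```

```text
t 2.95 pos [ 0.5838 -0.2353  0.0614] rpy [180.   -0.   -9.8] w 0.0151 ff 79.14216041564941 F [-2.1 -0.1  7.2] q [ 0.32  0.74 -0.04  1.71  0.04  0.7  -1.49]
d [-0.0037  0.0009 -0.1386] [ 0.     -0.0001  0.0001]
```

Call:
move_arm --moves '[[[0, 0, 0, -0.02, 0, 0, 0], [0, 0, 0, -0.05, 0, 0, 0], [0, 0, 0, -0.09, 0, 0, 0], [0, 0, 0, -0.12, 0, 0, 0], [0, 0, 0, -0.14, 0, 0, 0]]]'

```text
clock: 3.45
position: [0.584, -0.2352, 0.2032]
tool_rot: [3.141, -0.002, -0.17]
force: [-0.4, 0.3, -3.1]
grip_width: 0.015
finger_force: 78.4
```

```bash
python3 -c "
from workcell import bot;from h import *
delta(bot,[.507,.01,.19],[180,0,0])"
```

```text
t 3.45 pos [ 0.584  -0.2352  0.2032] rpy [ 1.8e+02 -1.0e-01 -9.7e+00] w 0.015 ff 78.40704202651978 F [-0.4  0.3 -3.1] q [ 0.32  0.56 -0.04  1.62  0.03  0.97 -1.48]
d [-0.1174 -0.2286  0.0129] [ 0.0001 -0.0003 -0.0271]
```

Call:
move_arm --moves '[[[0, -0.012, -0.023, 0, 0, 0, -0.003], [0, -0.03, -0.058, 0, 0, 0, -0.007], [0, -0.05, -0.098, 0, 0, 0, -0.011], [0, -0.07, -0.137, 0, 0, 0, -0.016], [0, -0.09, -0.176, 0.005, 0, 0, -0.021]]]'

```text
clock: 3.95
position: [0.5241, -0.0449, 0.1962]
tool_rot: [3.142, -0.001, -0.037]
force: [1.6, 0.6, -1.4]
grip_width: 0.0149
finger_force: 78.4
```

Call:
move_arm --moves '[[[0, -0.023, -0.025, 0.005, 0, 0, -0.003], [0, -0.033, -0.048, 0.008, 0, 0, -0.006], [0, -0.033, -0.048, 0.008, 0, 0, -0.006]]]'

```text
clock: 4.25
position: [0.4922, 0.0059, 0.1876]
tool_rot: [-3.141, 0.001, 0.004]
force: [-0.1, 0.2, -2.0]
grip_width: 0.015
finger_force: 78.5
```

```bash
python3 -c "
from workcell import bot;from h import *
for th in(0,25,50):
  a=np.radians(th);P=np.array([.507,.01,.16])+.0126*np.array([np.sin(a),0,-np.cos(a)])
  print(P);delta(bot,P,[180,-th,0])"
```

```text
[0.507  0.01   0.1474]
t 4.25 pos [0.4922 0.0059 0.1876] rpy [-1.8e+02  1.0e-01  3.0e-01] w 0.015 ff 78.51174473762512 F [-0.1  0.2 -2. ] q [-0.02  0.37 -0.14  1.98  0.07  0.79 -1.77]
d [ 0.0149 -0.004   0.0402] [-0.0001  0.0002  0.0007]
[0.51232499 0.01       0.14858052]
t 4.25 pos [0.4922 0.0059 0.1876] rpy [-1.8e+02  1.0e-01  3.0e-01] w 0.015 ff 78.51174473762512 F [-0.1  0.2 -2. ] q [-0.02  0.37 -0.14  1.98  0.07  0.79 -1.77]
d [ 0.0202 -0.004   0.039 ] [-0.0003  0.0696  0.0007]
[0.51665216 0.01       0.15190088]
t 4.25 pos [0.4922 0.0059 0.1876] rpy [-1.8e+02  1.0e-01  3.0e-01] w 0.015 ff 78.51174473762512 F [-0.1  0.2 -2. ] q [-0.02  0.37 -0.14  1.98  0.07  0.79 -1.77]
d [ 0.0245 -0.0039  0.0357] [-0.0004  0.1391  0.0006]
```

Call:
move_arm --moves '[[[0, 0.005, -0.002, 0, 0, 0, -0.02], [0, 0.01, -0.004, 0.005, 0, 0, -0.042], [0, 0.015, -0.004, 0.01, 0, 0, -0.064], [0, 0.015, -0.004, 0.01, 0, 0, -0.086], [0, 0.015, -0.004, 0.01, 0, 0, -0.108]]]'

```text
clock: 4.75
position: [0.5088, 0.0063, 0.1776]
tool_rot: [-3.141, 0.0, 0.683]
force: [-0.1, 0.3, -2.9]
grip_width: 0.0145
finger_force: 78.5
```

Call:
move_arm --moves '[[[0, 0, 0, 0, 0, 0, -0.022], [0, 0, 0, 0, 0, 0, -0.044], [0, 0, 0, 0, 0, 0, -0.066], [0, 0, 0, 0, 0, 0, -0.088], [0, 0, 0, 0, 0, 0, -0.11]]]'

```text
clock: 5.25
position: [0.5088, 0.0063, 0.1778]
tool_rot: [-3.142, 0.0, 1.374]
force: [-0.7, 0.1, -2.5]
grip_width: 0.0146
finger_force: 78.5
```

Call:
move_arm --moves '[[[0, 0, 0, 0, 0, 0, -0.02], [0, 0, 0, 0, 0, 0, -0.032], [0, 0, 0, 0, 0, 0, -0.032]]]'

```text
clock: 5.55
position: [0.5087, 0.0062, 0.1777]
tool_rot: [-3.141, 0.0, 1.571]
force: [-0.3, 0.4, -2.0]
grip_width: 0.0145
finger_force: 78.5
```

```bash
python3 -c "
from workcell import bot;from h import *
for th in(0,15,30,45,55):
  a=np.radians(th);P=np.array([.507,.01,.15])+.0126*np.array([0,np.sin(a),-np.cos(a)])
  delta(bot,P,[180,-th,90])"
```

```text
t 5.55 pos [0.5087 0.0062 0.1777] rpy [-180.    0.   90.] w 0.0145 ff 78.54697108268738 F [-0.3  0.4 -2. ] q [ 0.26  0.45 -0.51  1.94  0.29  0.83 -0.41]
d [ 0.0038 -0.0017  0.0403] [-0.  0. -0.]
t 5.55 pos [0.5087 0.0062 0.1777] rpy [-180.    0.   90.] w 0.0145 ff 78.54697108268738 F [-0.3  0.4 -2. ] q [ 0.26  0.45 -0.51  1.94  0.29  0.83 -0.41]
d [ 0.0071 -0.0017  0.0399] [-0.      0.0417 -0.    ]
t 5.55 pos [0.5087 0.0062 0.1777] rpy [-180.    0.   90.] w 0.0145 ff 78.54697108268738 F [-0.3  0.4 -2. ] q [ 0.26  0.45 -0.51  1.94  0.29  0.83 -0.41]
d [ 0.0101 -0.0017  0.0386] [-0.      0.0833 -0.    ]
t 5.55 pos [0.5087 0.0062 0.1777] rpy [-180.    0.   90.] w 0.0145 ff 78.54697108268738 F [-0.3  0.4 -2. ] q [ 0.26  0.45 -0.51  1.94  0.29  0.83 -0.41]
d [ 0.0127 -0.0017  0.0366] [-0.     0.125 -0.   ]
t 5.55 pos [0.5087 0.0062 0.1777] rpy [-180.    0.   90.] w 0.0145 ff 78.54697108268738 F [-0.3  0.4 -2. ] q [ 0.26  0.45 -0.51  1.94  0.29  0.83 -0.41]
d [ 0.0141 -0.0017  0.035 ] [-0.      0.1528 -0.    ]
```

Call:
move_arm --moves '[[[0, 0.005, -0.002, 0.015, 0, 0.015, 0], [0, 0.007, -0.002, 0.03, 0, 0.035, 0], [0, 0.009, -0.002, 0.038, 0, 0.055, 0], [0, 0.01, -0.002, 0.038, 0, 0.075, 0], [0, 0.011, -0.002, 0.037, 0, 0.095, 0]]]'

```text
clock: 6.05
position: [0.5071, 0.017, 0.1412]
tool_rot: [3.141, -0.601, 1.567]
force: [0.4, 0.6, -4.6]
grip_width: 0.0147
finger_force: 78.6
```

```bash
python3 - <<'E'
from workcell import bot;from h import *
for th in(40,45,50):
  a=np.radians(th);P=np.array([.507,.01,.15])+.0126*np.array([0,np.sin(a),-np.cos(a)])
  delta(bot,P,[180,-th,90])
s=bot.grab_frame("scene")[:,:,::-1];w=bot.grab_frame("top")[:,:,::-1]
cv2.imwrite("pics/tip1.png",np.vstack([cv2.resize(x,None,fx=5,fy=5,interpolation=cv2.INTER_CUBIC) for x in(s[140:200+15,260:400],w[180:180+45,220:360])]))
E
```

```text
t 6.05 pos [0.5071 0.017  0.1412] rpy [180.  -34.5  89.8] w 0.0147 ff 78.60339760780334 F [ 0.4  0.6 -4.6] q [ 0.81  0.73 -0.84  1.93 -0.11  0.74  0.17]
d [ 0.0004 -0.0001  0.0013] [ 0.0004  0.0154 -0.0005]
t 6.05 pos [0.5071 0.017  0.1412] rpy [180.  -34.5  89.8] w 0.0147 ff 78.60339760780334 F [ 0.4  0.6 -4.6] q [ 0.81  0.73 -0.84  1.93 -0.11  0.74  0.17]
d [ 0.0015 -0.0001  0.0011] [ 0.0004  0.0293 -0.0005]
t 6.05 pos [0.5071 0.017  0.1412] rpy [180.  -34.5  89.8] w 0.0147 ff 78.60339760780334 F [ 0.4  0.6 -4.6] q [ 0.81  0.73 -0.84  1.93 -0.11  0.74  0.17]
d [ 0.0026 -0.0001  0.0009] [ 0.0005  0.0432 -0.0005]
```

View pics/tip1.png

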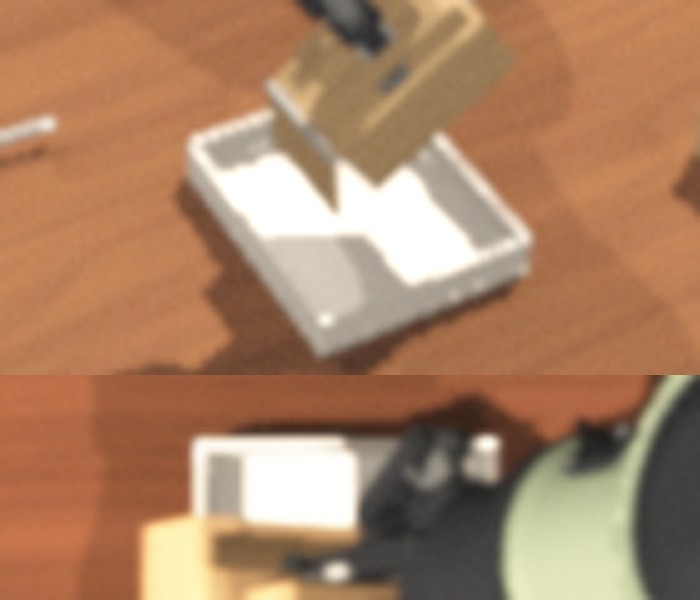

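The scene shows the caddy tipped over the tray with the flap hanging open at crop (320,190). A cap is still inside, seen through the slot at (393,78). I'll tip further, slowly.

Call:
move_arm --moves '[[[0, 0.001, 0, 0.001, 0, 0.01, 0], [0, 0.001, 0, 0.001, 0, 0.02, 0], [0, 0.002, 0, 0.001, 0, 0.03, 0], [0, 0.002, 0, 0.001, 0, 0.036, 0], [0, 0.002, 0, 0.001, 0, 0.043, 0]]]'

```text
clock: 6.65
position: [0.5067, 0.0203, 0.1409]
tool_rot: [-3.14, -0.866, 1.569]
force: [0.2, 0.5, -1.7]
grip_width: 0.0147
finger_force: 78.7
```

Call:
move_arm --moves '[[[0, 0, 0, 0, 0, 0, 0], [0, 0, 0, 0, 0, 0, 0], [0, 0, 0, 0, 0, 0, 0], [0, 0, 0, 0, 0, 0, 0], [0, 0, 0, 0, 0, 0, 0]]]'

```text
clock: 7.15
position: [0.5067, 0.0204, 0.1413]
tool_rot: [3.141, -0.866, 1.572]
force: [-0.2, 0.2, -2.3]
grip_width: 0.0149
finger_force: 78.7
```

```bash
python3 - <<'E'
from workcell import bot;from h import *
th=57
a=np.radians(th);P=np.array([.507,.01,.15])+.0126*np.array([0,np.sin(a),-np.cos(a)])
delta(bot,P,[180,-th,90])
s=bot.grab_frame("scene")[:,:,::-1]
cv2.imwrite("pics/tip2.png",cv2.resize(s[130:220,260:400],None,fx=5,fy=5,interpolation=cv2.INTER_CUBIC))
E
```

```text
t 7.15 pos [0.5067 0.0204 0.1413] rpy [180.  -49.6  90. ] w 0.0149 ff 78.74512553215027 F [-0.2  0.2 -2.3] q [ 0.96  0.92 -0.95  1.88 -0.2   0.81  0.33]
d [ 0.0015  0.0003 -0.001 ] [-0.      0.0205  0.0001]
```

View pics/tip2.png

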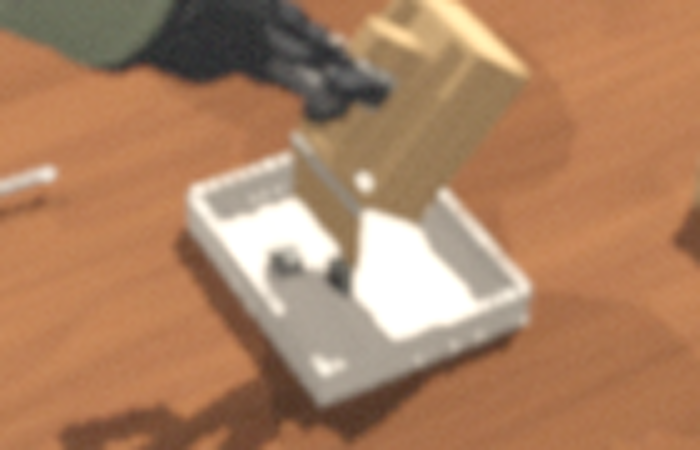

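Both caps are in the tray, at crop (285,262) and (338,275). I'll raise the caddy, then level it.

Call:
move_arm --moves '[[[0, 0.015, 0, -0.013, 0, 0, 0], [0, 0.031, 0, -0.026, 0, 0, 0], [0, 0.046, 0, -0.038, 0, -0.015, 0], [0, 0.046, 0, -0.038, 0, -0.037, 0], [0, 0.046, 0, -0.038, 0, -0.059, 0]]]'

```text
clock: 7.7
position: [0.507, 0.0202, 0.2016]
tool_rot: [3.139, -0.491, 1.57]
force: [0.2, 0.4, -4.1]
grip_width: 0.0149
finger_force: 78.6
```

```bash
python3 - <<'E'
from workcell import bot;from h import *
delta(bot,[.507,.01,.2],[180,0,90])
s=bot.grab_frame("scene")[:,:,::-1]
cv2.imwrite("pics/tip3.png",cv2.resize(s[130:220,260:400],None,fx=5,fy=5,interpolation=cv2.INTER_CUBIC))
E
```

```text
t 7.7 pos [0.507  0.0202 0.2016] rpy [179.9 -28.2  89.9] w 0.0149 ff 78.61583232879639 F [ 0.2  0.4 -4.1] q [ 0.77  0.58 -0.86  1.9  -0.09  0.83  0.06]
d [-0.0098 -0.     -0.0034] [ 0.0004 -0.0782 -0.0003]
```

View pics/tip3.png

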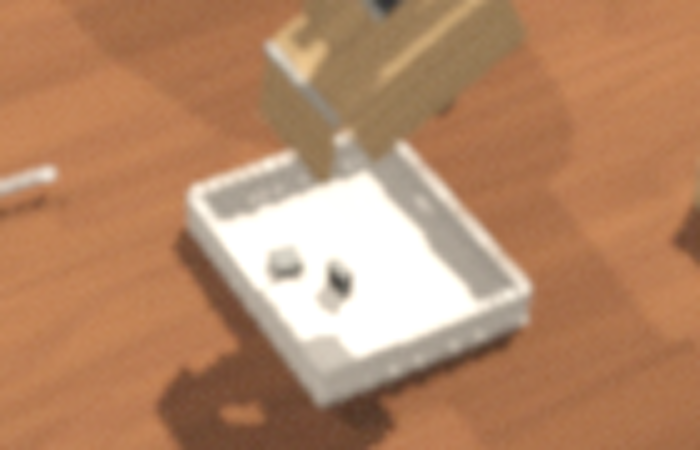

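Both caps lie clear in the tray at crop (285,262) and (337,280). I'll level the caddy, turn it back and return it.

Call:
move_arm --moves '[[[0, -0.002, 0, 0, 0, -0.02, 0], [0, -0.004, 0, 0, 0, -0.04, 0], [0, -0.006, 0, 0, 0, -0.06, 0], [0, -0.01, 0, -0.003, 0, -0.078, 0], [0, -0.01, 0, -0.003, 0, -0.078, 0]]]'

```text
clock: 8.25
position: [0.5065, 0.0143, 0.1993]
tool_rot: [3.141, -0.005, 1.577]
force: [-0.5, 1.0, -2.3]
grip_width: 0.0153
finger_force: 78.6
```

```bash
python3 -c "
from workcell import bot;from h import *
delta(bot,[.5838,-.2353,.19],[180,0,-9.8])"
```

```text
t 8.25 pos [0.5065 0.0143 0.1993] rpy [179.9  -0.3  90.4] w 0.0153 ff 78.6298155784607 F [-0.5  1.  -2.3] q [ 0.31  0.43 -0.59  1.92  0.3   0.88 -0.42]
d [-0.2501  0.0756  0.0082] [-0.0005 -0.0007  0.2783]
```

Call:
move_arm --moves '[[[0, -0.015, 0.005, 0.002, 0, 0, 0.02], [0, -0.035, 0.011, 0.002, 0, 0, 0.042], [0, -0.055, 0.017, 0.002, 0, 0, 0.064], [0, -0.075, 0.023, 0.002, 0, 0, 0.086], [0, -0.095, 0.029, 0.002, 0, 0, 0.108]]]'

```text
clock: 8.75
position: [0.5353, -0.0859, 0.1953]
tool_rot: [-3.134, -0.007, 0.885]
force: [0.1, 0.0, -2.5]
grip_width: 0.0147
finger_force: 78.6
```

```bash
python3 -c "
from workcell import bot;from h import *
delta(bot,[.5838,-.2353,.19],[180,0,-9.8])"
```

```text
t 8.75 pos [ 0.5353 -0.0859  0.1953] rpy [-179.6   -0.4   50.7] w 0.0147 ff 78.56512069702148 F [ 0.1  0.  -2.5] q [ 0.35  0.46 -0.4   1.84  0.21  0.89 -0.83]
d [-0.0849  0.1322  0.0038] [-0.0017 -0.0004  0.168 ]
```

Call:
move_arm --moves '[[[0, -0.01, 0.017, 0.002, 0, 0, 0.022], [0, -0.022, 0.034, 0.002, 0, 0, 0.044], [0, -0.033, 0.051, 0.002, -0.001, 0, 0.066], [0, -0.045, 0.07, 0.002, -0.001, 0, 0.088], [0, -0.056, 0.088, 0.003, -0.001, 0, 0.11]]]'

```text
clock: 9.25
position: [0.5685, -0.185, 0.1916]
tool_rot: [-3.137, -0.004, 0.194]
force: [-0.3, 0.2, -2.5]
grip_width: 0.0144
finger_force: 78.6
```

```bash
python3 -c "
from workcell import bot;from h import *
delta(bot,[.5838,-.2353,.19],[180,0,-9.8])"
```

```text
t 9.25 pos [ 0.5685 -0.185   0.1916] rpy [-179.8   -0.2   11.1] w 0.0144 ff 78.56424450874329 F [-0.3  0.2 -2.5] q [ 0.36  0.53 -0.2   1.71  0.12  0.92 -1.26]
d [0.0053 0.0523 0.0014] [-0.0008 -0.0005  0.058 ]
```

Call:
move_arm --moves '[[[0, 0.002, 0.02, 0.001, 0, 0, 0.02], [0, 0.004, 0.038, 0.001, 0, 0, 0.04], [0, 0.005, 0.052, 0.001, -0.001, -0.0005, 0.058], [0, 0.005, 0.052, 0.001, -0.001, -0.0005, 0.058]]]'

```text
clock: 9.65
position: [0.5835, -0.2357, 0.1902]
tool_rot: [3.139, -0.0, -0.17]
force: [-0.8, -0.6, -2.7]
grip_width: 0.0144
finger_force: 78.6
```

```bash
python3 -c "
from workcell import bot;from h import *
delta(bot,[.5838,-.2353,.0614],[180,0,-9.8])"
```

```text
t 9.65 pos [ 0.5835 -0.2357  0.1902] rpy [179.8  -0.   -9.7] w 0.0144 ff 78.59083414077759 F [-0.8 -0.6 -2.7] q [ 0.35  0.57 -0.09  1.63  0.07  0.95 -1.51]
d [ 0.0002 -0.0008  0.1288] [ 0.0004 -0.      0.0002]
```

Call:
move_arm --moves '[[[0, 0, 0, 0.03, 0, 0, 0], [0, 0, 0, 0.065, 0, 0, 0], [0, 0, 0, 0.095, 0, 0, 0], [0, 0, 0, 0.115, 0, 0, 0], [0, 0, 0, 0.12, 0, 0, 0]]]'

```text
clock: 10.15
position: [0.5824, -0.2332, 0.0686]
tool_rot: [3.14, 0.003, -0.162]
force: [-1.0, -0.3, -2.6]
grip_width: 0.0146
finger_force: 78.6
```

```bash
python3 -c "
from workcell import bot;from h import *
delta(bot,[.5838,-.2353,.0614],[180,0,-9.8])"
```

```text
t 10.15 pos [ 0.5824 -0.2332  0.0686] rpy [179.9   0.2  -9.3] w 0.0146 ff 78.5741114616394 F [-1.  -0.3 -2.6] q [ 0.34  0.73 -0.09  1.7   0.09  0.72 -1.53]
d [0.0017 0.0018 0.0072] [0.0003 0.0004 0.0014]
```

Call:
move_arm --moves '[[[0, 0.001, 0.001, 0.003, 0, 0, 0.001], [0, 0.001, 0.001, 0.005, 0, 0, 0.001], [0, 0.001, 0.001, 0.007, 0, 0, 0.001], [0, 0.001, 0.001, 0.007, 0, 0, 0.001]]]'

```text
clock: 10.55
position: [0.5853, -0.2349, 0.065]
tool_rot: [3.137, -0.002, -0.17]
force: [-0.3, 0.5, -2.1]
grip_width: 0.015
finger_force: 78.6
```

```bash
python3 -c "
from workcell import bot;from h import *
delta(bot,[.5838,-.2353,.0614],[180,0,-9.8])"
```

```text
t 10.55 pos [ 0.5853 -0.2349  0.065 ] rpy [ 1.797e+02 -1.000e-01 -9.700e+00] w 0.015 ff 78.57093572616577 F [-0.3  0.5 -2.1] q [ 0.34  0.73 -0.08  1.7   0.09  0.71 -1.53]
d [-0.0014  0.0006  0.0036] [ 0.0008 -0.0003  0.0002]
```

Not in contact yet, so I'll ease down until the force shows it.

Call:
move_arm --moves '[[[0, 0, 0, 0.002, 0.0008, 0, 0], [0, 0, 0, 0.0035, 0.0008, 0, 0], [0, 0, 0, 0.0035, 0.0008, 0, 0]]]'

```text
clock: 10.85
position: [0.5853, -0.2351, 0.0614]
tool_rot: [3.141, -0.002, -0.17]
force: [-0.9, -0.2, 4.5]
grip_width: 0.0146
finger_force: 79.6
```

```bash
python3 -c "
from workcell import bot;from h import *
delta(bot,[.5838,-.2353,.0614],[180,0,-9.8])"
```

```text
t 10.85 pos [ 0.5853 -0.2351  0.0614] rpy [ 1.8e+02 -1.0e-01 -9.7e+00] w 0.0146 ff 79.63255405426025 F [-0.9 -0.2  4.5] q [ 0.35  0.74 -0.09  1.7   0.09  0.7  -1.53]
d [-0.0015  0.0005  0.    ] [ 0.     -0.0003  0.0002]
```

Call:
move_arm --moves '[[[1, 0, 0, 0, 0, 0, 0], [1, 0, 0, 0, 0, 0, 0], [1, 0, 0, 0, 0, 0, 0], [1, 0, 0, 0, 0, 0, 0], [1, 0, 0, 0, 0, 0, 0]]]'

```text
clock: 11.35
position: [0.585, -0.2349, 0.0609]
tool_rot: [3.141, -0.001, -0.17]
force: [-0.2, 0.0, 0.7]
grip_width: 0.0848
finger_force: 0.0
```

Call:
move_arm --moves '[[[1, 0, 0, -0.01, 0, 0, 0], [1, 0, 0, -0.04, 0, 0, 0], [1, 0, 0, -0.08, 0, 0, 0], [1, 0, 0, -0.12, 0, 0, 0], [1, 0, 0, -0.15, 0, 0, 0]]]'

```text
clock: 11.85
position: [0.5852, -0.235, 0.2144]
tool_rot: [3.141, -0.003, -0.17]
force: [0.5, 1.0, 0.3]
grip_width: 0.0853
finger_force: 0.0
```

```bash
python3 - <<'E'
from workcell import bot;from h import *
delta(bot,[.5838,-.2353,.2],[180,0,-9.8])
s=bot.grab_frame("scene")[:,:,::-1]
cv2.imwrite("pics/end.png",cv2.resize(s[130:260,210:400],None,fx=4,fy=4,interpolation=cv2.INTER_CUBIC))
E
```

```text
t 11.85 pos [ 0.5852 -0.235   0.2144] rpy [180.   -0.2  -9.7] w 0.0853 ff 0.0 F [0.5 1.  0.3] q [ 0.35  0.55 -0.1   1.6   0.06  0.99 -1.5 ]
d [-0.0014  0.0005  0.0144] [ 0.0001 -0.0006  0.0002]
```

View pics/end.png

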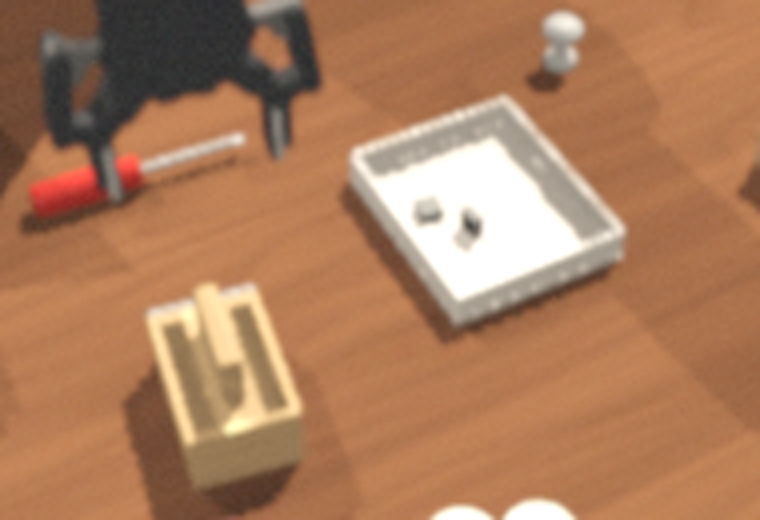

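The caddy stands empty and upright at its old spot, crop (225,385). Both caps are in the tray at (428,208) and (470,225), and the gripper is clear of everything.

```bash
python3 -c "
from workcell import bot
print(bot.job_done())"
```

```text
the job is handed in; nothing more can be done
None
```

The job is handed in: both button caps are in the tray, the empty caddy stands upright back where it was and released, and the latched box was not touched; the hand-in returned no verdict.

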